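Lock the failed sample into the one-way reject lane

ROBOT

A 6-joint arm with a two-finger parallel gripper is mounted at the origin on the work surface. World frame = base frame: x ahead of the robot, y to its left, z up, the work surface at z = 0. Lengths are in m, angles in rad, forces in N, time in s.
With the tool pointing down it reaches from about 0.25 to 0.775 m from the base axis. Payload 4 kg.
Tool frame: the origin (TCP) lies at the very end of the fingers, on their centre line; the grasp point (between the pads) lies 19 mm behind it; z points along the fingers, y is the direction in which the jaws open and shut (so a half turn about z gives the same grasp; the last joint's range is limited). The gripper opens to 94 mm and grips with 3 to 60 N. Pads are 16 mm wide; open, the fingers measure 119 mm over their backs; the gripper's body (75 mm by 177 mm) begins 78 mm behind the grasp point.
Start: joints at [-1.209, 0.087, 1.371, -0, 1.684, -0.103], TCP at [0.247, -0.492, 0.206] pointing down, gripper open.
Joint ranges: [-3.1, 3.1], [-0.76, 2.03], [0.27, 2.55], [-1.08, 4.22], [0.17, 2.65], [-2.57, 2.57]. Speed limits (rad/s): [2.79, 2.79, 3.14, 3.14, 3.14, 3.14].

INTERFACE

Orientations are given as [roll, pitch, yaw] about the fixed x, y, z axes, in that order (R = Rz(yaw) Ry(pitch) Rx(roll)).
In Python, from bench import robot, snapshot, models gives the robot as it stands.
- The arm moves only by the tool arm_command, never from a script. Its argument "commands" is text: rows parted by semicolons, each of 7 numbers parted by spaces: the shift along the tool's x, y, z in mm, then the turn, a rotation vector about the tool's x, y, z in degrees, then the opening, from 0 (shut) to 1 (fully open). In form: tx ty tz rx ry rz hand; .... A call has 1 to 12 rows; each row shifts and turns the pose as measured when the row begins, along the tool's axes as they then stand; what a row does not reach is not made up. A row lasts 1/8 s, in which the tool goes at most 62.5 mm and 10.7 degrees, less where a joint would pass 70% of its speed; a pose out of reach is approached as far as the arm can. A call is refused whole if a number of a shift passes 62.5 or a number of a turn 10.7, either way. A call with a gripper value outside its range is refused whole. The fingers move at their own pace and stop on an object; the grip force is fixed at half the most. Time passes only in rows, so rows that do not move let the fingers close. It gives the time, the measured TCP pose, the force and the opening at its end, in the units of the state.
- robot.get_obs(): the state, without advancing time (a new reading comes with each control period).
- snapshot(name): name is "scene" or "top" or "wrist"; returns a dict with "img" (420x560x3 uint8, blue, green, red), "camera_matrix" (3x3 intrinsics, pixels), "origin" and "rotation" of the camera in the world. Camera axes: x right, y down, z forward; pixel columns grow to the right and rows downward; lengths in m; the calibration is good to about 2 mm. A picture is of the moment at which its call begins. There is no depth.
- robot.close_job(): hands the job in, once; it reports no verdict.
Trained networks look in a picture, given as the dict that the camera call returned (one of the last four; its "shot" number tells which), for a name from the list of things; names that differ only in an ending like _2 or _b are one class to them, and where a whole thing is asked for, a point or a joint stands for the part that bears it (a point fixed in the world has none). Each returns a list of dicts, best first, with "conf" (0 to 1); they miss things now and then, are a little off and sometimes report something else, mostly with a low value. They report only what shows in the picture. A call takes as long as a camera call. They do not tell look-alikes from the thing itself.
- models.spot_in(query, picture): "bbox" ([left, top, width, height] as shares, 0 to 1, of the picture: columns of its width, rows of its height, round what is visible of it).
- models.tip_of(query, picture): "centre" ([column, row] as shares, 0 to 1, of the picture: columns of its width, rows of its height: a listed point, or the origin of a listed thing).
The state is a dict: "time": time; "joint_positions": joint angles; "qvel": joint speeds; "joint_torque": joint torques, N m; "tool_pos": TCP position; "ee_rot": TCP orientation; "wrist_force": force on the tool from outside, world axes, zero at the start; "wrist_torque": the same for the moment, N m; "width": finger opening in m.
Only numpy, scipy, OpenCV 4.12 (cv2) and the standard library are available. Lean on these libraries where they do the work, as an engineer would, in place of code of your own. Each camera call takes 0.05 s, during which the arm holds its last target. There are 200 camera calls.

TASK

The brass flanged sample has failed its hardness test. Stand it upright in the open mouth of the red reject lane and slide it along the lane, pushing past the orange sprung pawl, until the pawl has sprung fully shut behind it; then let go and leave it standing there. Leave the steel sample where it is.

Things in the scene. Friction and masses are not known exactly. Their poses are not given: they have to be found in the camera images.
- brass_mid (a point): The sample to lock away: brass-yellow, a square flange 46 x 46 x 14 mm with four dark bolt holes, and a round stem 26 mm in diameter standing upright on its middle; 90 mm tall in all. This point is on the stem's axis, half-way up (45 mm above the underside); z up along the stem, x and y parallel to the flange's sides. About 0.55 kg, loose, standing on the bench at any yaw.
- plain_mid (a point): The steel sample, to be left alone: grey, a square flange 46 x 46 x 14 mm with four dark bolt holes, and a round stem 26 mm in diameter standing upright on its middle; 90 mm tall in all. This point is on the stem's axis, half-way up (45 mm above the underside); z up along the stem, x and y parallel to the flange's sides. 
- lane: Fixed red plate 260 x 130 x 6 mm carrying a steel channel. Origin: centre of its underside; x = travel, y left, z up. Channel floor = plate top, 6 mm up; 56 mm wide between walls 8 mm thick, 14 mm high; runs from x = -50 to an end stop at x = +100 mm. Mouth at -x: bare plate from x = -130 to -85, then flared guides. Sample axis at +77 against the stop; +58 to +77 is behind the shut pawl.
- pawl (a joint): Orange sprung arm, as high as the channel walls, in a gap of the left wall; pivot at lane x -22, y +34 mm, slanting forward and in to its nose at x 27 to 35, y +6. A flange sliding to +x swings it aside (1 to 2 N); once the flange's rear is past x = 35 mm it springs back and blocks return. Value 0 = shut across the channel, growing as pushed aside (0.2 to 0.4 rad as a flange passes, max 0.6).
There are look-alikes about, which are no part of the job. Of the things that look like the part that bears brass_mid, the smallest one is meant.

How it is judged:
By the outcome, as a careful person would: the job done as asked, in the order asked, and still so for the second after the job is handed in, with the robot touching nothing.
It also fails if it takes over 40 s, if anything falls off the work surface, if the arm or the gripper's body presses on something with over 40 N, if the wrist force passes 120 N, or if a joint passes its speed limit or range.

## Working session

There is one attempt and no reset: what is moved stays moved. The work goes in short steps, Python scripts to look and compute and a tool call to move; the robot and the scene stay as the last step left them, time stands still between calls to the robot, and variables do not carry over. Pictures are saved under pics/ and viewed, about 8 in all and at most 12, crops included, and the job is handed in when it is done.

Besides the shell and the picture viewer there is one more tool, called as name(argument=value, ...) on one line, values as JSON. arm_command: Moves the arm, as the interface text tells. Its arguments: {"type":"object","properties":{"commands":{"type":"string"}},"required":["commands"]}

```bash
mkdir -p pics; ls; cat > h.py <<'E'
import numpy as np, cv2, json
from bench import robot, snapshot, models
def px2w(s,uv,z):
    """pixel (u,v) -> world point on plane z"""
    K=np.array(s["camera_matrix"]);R=np.array(s["rotation"]);o=np.array(s["origin"])
    d=R@np.linalg.solve(K,[uv[0],uv[1],1.]); return o+d*(z-o[2])/d[2]
def w2px(s,p):
    K=np.array(s["camera_matrix"]);R=np.array(s["rotation"]);o=np.array(s["origin"])
    q=K@(R.T@(np.array(p)-o)); return q[:2]/q[2]
def look(s,names,zs):
    for n,z in zip(names,zs):
        for d in models.tip_of(n,s)[:4]:
            uv=np.array(d["centre"])*[560,420]
            print(n,"tip",round(d["conf"],2),uv.round(1),px2w(s,uv,z).round(4))
        for d in models.spot_in(n,s)[:4]:
            print(n,"box",round(d["conf"],2),(np.array(d["bbox"])*[560,420,560,420]).round(0))
E
python3 - <<'E'
from h import *
a=snapshot("top"); b=snapshot("scene")
for n,s in(("top",a),("scene",b)):
    print(n,np.round(s["origin"],3)); look(s,["brass_mid","plain_mid","lane","pawl"],[.045,.045,0,.013])
    cv2.imwrite(f"pics/{n}0.png",s["img"])
print(robot.get_obs())
E
```

```text
pics
top [ 0.421 -0.013  1.029]Traceback (most recent call last):
  File "<stdin>", line 4, in <module>
  File "h.py", line 14, in look
    print(n,"tip",round(d["conf"],2),uv.round(1),px2w(s,uv,z).round(4))
                                                 ~~~~^^^^^^^^
  File "h.py", line 6, in px2w
    d=R@np.linalg.solve(K,[uv[0],uv[1],1.]); return o+d*(z-o[2])/d[2]
                                                                 ~^^^
IndexError: invalid index to scalar variable.
```

The rotation is probably roll-pitch-yaw, so I'll convert it.

```bash
sed -i 's/R=np.array(s\["rotation"\])/R=rot(s["rotation"])/' h.py; sed -i '2a from scipy.spatial.transform import Rotation as Ro\ndef rot(r):\n    r=np.array(r); return r if r.shape==(3,3) else Ro.from_euler("xyz",r).as_matrix()' h.py
python3 - <<'E'
from h import *
a=snapshot("top"); b=snapshot("scene")
for n,s in(("top",a),("scene",b)):
    print(n,np.round(s["origin"],3),s["rotation"]); look(s,["brass_mid","plain_mid","lane","pawl"],[.045,.045,0,.013])
    cv2.imwrite(f"pics/{n}0.png",s["img"])
print(robot.get_obs())
E
```

```text
top [ 0.421 -0.013  1.029] [-3.00237711 -0.01437808 -1.56930936]
brass_mid tip 0.78 [364.1 183. ] [ 0.6051 -0.19    0.045 ]
brass_mid tip 0.7 [420.3 163.7] [ 0.648  -0.3129  0.045 ]
brass_mid tip 0.62 [336.3 132.3] [ 0.7171 -0.1316  0.045 ]
brass_mid box 0.93 [398. 146.  41.  41.]
brass_mid box 0.74 [348. 169.  27.  31.]
brass_mid box 0.68 [321. 113.  34.  43.]
plain_mid tip 0.69 [393.3 250.2] [ 0.4614 -0.2486  0.045 ]
plain_mid box 0.69 [376. 242.  31.  26.]
lane tip 0.84 [181.8 204. ] [0.5644 0.2088 0.    ]
lane box 0.77 [139. 140.  87. 130.]Traceback (most recent call last):
  File "<stdin>", line 4, in <module>
  File "h.py", line 15, in look
    for d in models.tip_of(n,s)[:4]:
             ~~~~~~~~~~~~~^^^^^
ValueError: it knows: brass_mid, lane, plain_mid
```

```bash

python3 - <<'E'
from h import *
a=snapshot("top"); b=snapshot("scene")
look(b,["brass_mid","plain_mid","lane"],[.045,.045,0])
cv2.imwrite("pics/scene0.png",b["img"])
cv2.imwrite("pics/top0.png",cv2.resize(a["img"][90:300,120:460],None,fx=2.3,fy=2.3,interpolation=cv2.INTER_CUBIC))
print(robot.get_obs())
E
```

```text
brass_mid tip 0.88 [232.5 177.4] [ 0.6045 -0.1891  0.045 ]
brass_mid tip 0.86 [204.3 210.5] [ 0.7079 -0.1425  0.045 ]
brass_mid tip 0.77 [185.7 153. ] [ 0.6479 -0.3318  0.045 ]
brass_mid box 0.97 [172. 129.  39.  51.]
brass_mid box 0.79 [190. 183.  36.  56.]
brass_mid box 0.7 [224. 160.  21.  40.]
plain_mid tip 0.69 [268.4 137.1] [ 0.4523 -0.2539  0.045 ]
plain_mid box 0.96 [256. 122.  21.  38.]
lane tip 0.63 [367.9 299.1] [0.5617 0.2101 0.    ]
lane box 0.61 [294. 250. 147. 113.]
lane box 0.19 [225. 159.  21.  40.]
{'time': 0.95, 'joint_positions': array([-1.20911363e+00,  8.72132813e-02,  1.37066341e+00, -3.42898848e-06,
        1.68359778e+00, -1.03056814e-01]), 'qvel': array([ 3.40729511e-04,  1.15077655e-04, -7.28855041e-04, -6.69031012e-04,
        3.44068918e-06, -3.81459329e-04]), 'joint_torque': array([ 1.83106235e-04, -3.40044701e+01, -3.02604067e+01,  7.16906833e-02,
        2.35934911e-02, -1.36990451e-05]), 'tool_pos': array([ 0.24653266, -0.49169017,  0.2055172 ]), 'ee_rot': array([3.14147545e+00, 1.55469654e-05, 4.64739128e-01]), 'wrist_force': array([ 1.13042643, -0.16342547, -0.91348091]), 'wrist_torque': array([-0.0382198 ,  0.00646524,  0.05050327]), 'width': 0.09425012954026589}
```

View pics/top0.png

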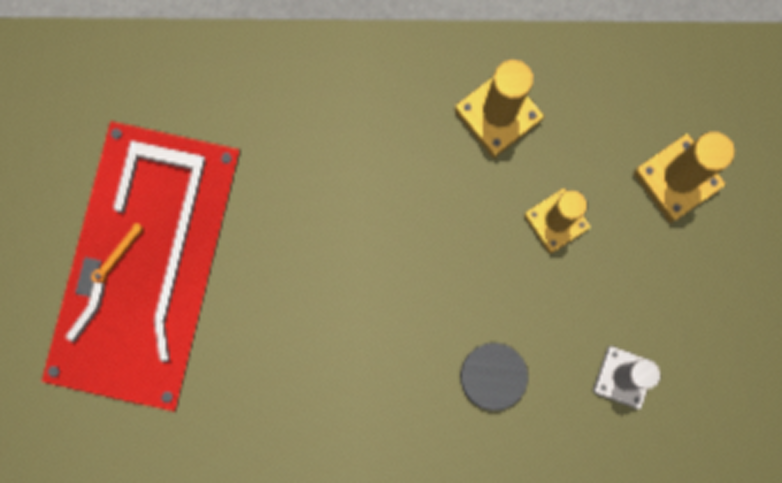

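View pics/scene0.png

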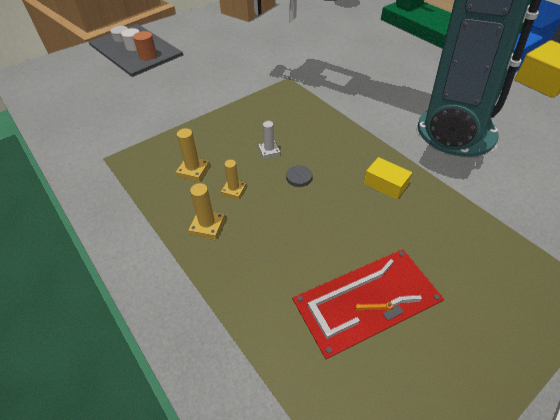

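Top picture (crop): the smallest brass sample is at about (557,220), its flange a diamond. The steel one is at (627,378). The lane plate is on the left with its mouth at the bottom and travel going up the image, with the pawl slanting in from the left wall. The scene view agrees. Next I'll measure the lane pose and flange yaw.

```bash

python3 - <<'E'
from h import *
for n in("top","scene"):
    s=snapshot(n);im=s["img"].astype(int)
    red=((im[...,2]>140)&(im[...,1]<70)&(im[...,0]<70)).astype(np.uint8)
    red=cv2.morphologyEx(red,cv2.MORPH_CLOSE,np.ones((3,3)))
    c=max(cv2.findContours(red,0,1)[0],key=cv2.contourArea)
    P=np.array([px2w(s,p[0],.006)[:2] for p in cv2.convexHull(c)])
    r=cv2.minAreaRect((P*1000).astype(np.float32)); print(n,"lane",r)
    # brass flange of the small one: mask low part
    u=w2px(s,[.605,-.19,.01]).round().astype(int)
    hsv=cv2.cvtColor(s["img"],cv2.COLOR_BGR2HSV)
    m=((hsv[...,0]>16)&(hsv[...,0]<28)&(hsv[...,1]>150)).astype(np.uint8)
    k,l,st,ce=cv2.connectedComponentsWithStats(m)
    for i in range(1,k):
        if st[i,4]>100: print(st[i],ce[i].round(1))
    print(u)
s=snapshot("top")
cv2.imwrite("pics/b.png",cv2.resize(s["img"][160:210,335:395],None,fx=10,fy=10,interpolation=cv2.INTER_CUBIC))
for q in ([526,214],[556,252],[590,224],[565,190]): print(px2w(s,[q[0]/2.3+120,q[1]/2.3+90],.014).round(4))
E
```

```text
top lane ((562.516845703125, 208.4912567138672), (128.83021545410156, 258.64862060546875), 77.60469818115234)
[318 117  37  41 731] [338.3 136.7]
[396 148  43  38 905] [418.2 164.6]
[349 173  26  27 382] [363. 185.]
[361 186]
scene lane ((563.6658935546875, 209.61114501953125), (128.8363800048828, 258.9953308105469), 77.6654052734375)
[ 515   41   45   56 1746] [541.8  69.1]
[177 129  33  53 830] [190.5 157.5]
[ 364  157   48   43 1268] [387.1 177.6]
[221 160  25  39 443] [232.6 181.2]
[ 189  184   36   56 1001] [204.7 214.1]
[234 188]
[ 0.6106 -0.1614  0.014 ]
[ 0.5737 -0.1896  0.014 ]
[ 0.6011 -0.2229  0.014 ]
[ 0.6343 -0.1995  0.014 ]
```

View pics/b.png

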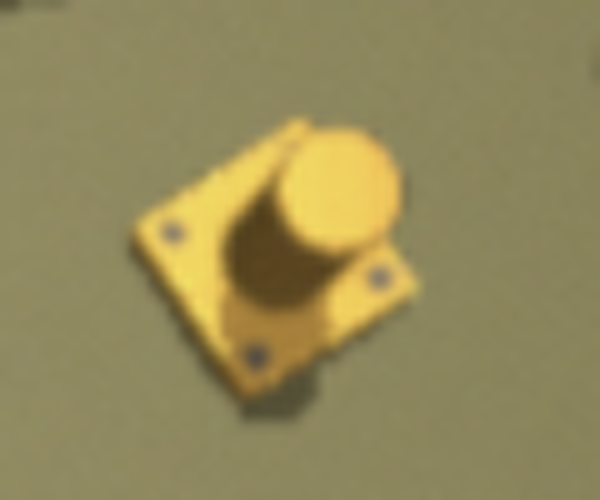

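Crop of the small brass sample: flange corners at about (135,230), (245,395), (418,285) and (300,122), so its yaw is about 33.5°. The lane is at (0.563, 0.209) with travel yaw -12.4°. I'll go above the sample with the tool at yaw 33.4°.

arm_command(commands="0 0 0 0 0 -6.8 1; 52 -6 0 0 0 0 1; 52 -6 0 0 0 0 1; 52 -6 0 0 0 0 1; 52 -6 0 0 0 0 1; 52 -6 0 0 0 0 1; 52 -6 0 0 0 0 1; 52 -6 0 0 0 0 1; 52 -6 0 0 0 0 1; 48 -5 0 0 0 0 1; 0 0 0 0 0 0 1")

```text
time: 2.48
tool_pos: [0.6148, -0.1831, 0.2044]
ee_rot: [3.14, 0.0, 0.583]
wrist_force: [-0.1, -0.0, 0.2]
width: 0.0943
```

```bash
cat >> h.py <<'E'
def tool():
    o=robot.get_obs(); R=rot(o["ee_rot"]); return np.array(o["tool_pos"]),R,o
def delta(p):
    t,R,o=tool(); print("t",round(o["time"],2),"tcp",t.round(4),"rpy deg",np.degrees(o["ee_rot"]).round(2),"q",np.round(o["joint_positions"],2),"w",round(o["width"],4),"F",np.round(o["wrist_force"],1))
    print("tool-frame shift mm",(R.T@(np.array(p)-t)*1000).round(1))
E
python3 - <<'E'
from h import *
delta([.605,-.192,.045])
s=snapshot("wrist"); print(s["origin"],s["rotation"]); look(s,["brass_mid"],[.045])
cv2.imwrite("pics/w1.png",s["img"])
E
```

```text
t 2.48 tcp [ 0.6148 -0.1831  0.2044] rpy deg [1.7988e+02 3.0000e-02 3.3420e+01] q [-0.38  0.29  1.13 -0.    1.71  0.61] w 0.0943 F [-0.1 -0.   0.2]
tool-frame shift mm [-13.    1.7 159.4]
[ 0.67745249 -0.14284577  0.38385528] [ 2.88542236e+00 -8.02689443e-04 -9.87230269e-01]
brass_mid tip 0.84 [293.2  69.6] [ 0.7171 -0.1343  0.045 ]
brass_mid tip 0.63 [280.7 201.7] [ 0.6072 -0.1936  0.045 ]
brass_mid tip 0.62 [404.7 235.3] [ 0.6478 -0.3198  0.045 ]
brass_mid box 0.9 [260.  39.  66.  73.]
brass_mid box 0.85 [360. 190.  90.  91.]
brass_mid box 0.71 [259. 171.  41.  56.]
```

View pics/w1.png

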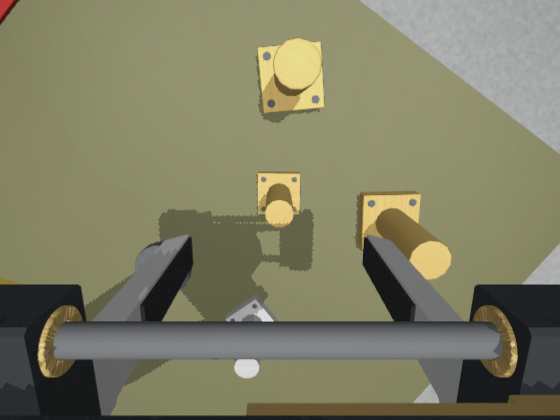

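The wrist view shows the small brass sample at (280,200). Its flange edges are parallel to the image axes, so the yaw matches the tool. The two larger ones at (292,75) and (404,230) are clear of the fingers. I'll descend and grip.

arm_command(commands="-12 2.5 20 0 0 0 1; 0 0 50 0 0 0 1; 0 0 50 0 0 0 1; 0 0 37 0 0 0 1; 0 0 0 0 0 0 1; 0 0 0 0 0 0 0; 0 0 0 0 0 0 0; 0 0 0 0 0 0 0; 0 0 0 0 0 0 0; 0 0 0 0 0 0 0")

```text
time: 3.88
tool_pos: [0.6025, -0.2077, 0.0578]
ee_rot: [3.121, -0.008, 0.564]
wrist_force: [-2.5, 2.7, 3.4]
width: 0.0475
```

```bash

python3 - <<'E'
from h import *
delta([.605,-.192,.045])
E
```

```text
t 3.88 tcp [ 0.6025 -0.2077  0.0578] rpy deg [178.83  -0.44  32.31] q [-0.42  0.33  1.38 -0.    1.41  0.59] w 0.0475 F [-2.5  2.7  3.4]
tool-frame shift mm [ 10.4 -12.2  12.6]
```

The pose is off and the opening is 47 mm, so I need to look.

```bash

python3 - <<'E'
from h import *
s=snapshot("wrist"); look(s,["brass_mid"],[.045]); b=snapshot("scene"); look(b,["brass_mid"],[.045])
cv2.imwrite("pics/w2.png",np.hstack([cv2.resize(s["img"],(400,300)),cv2.resize(b["img"][100:280,150:390],(400,300))]))
print(robot.get_obs()["width"],robot.get_obs()["wrist_force"])
E
```

```text
brass_mid tip 0.75 [257.1 224.1] [ 0.6072 -0.1925  0.045 ]
brass_mid tip 0.6 [473.9 281.4] [ 0.6461 -0.3241  0.045 ]
brass_mid box 0.86 [219.   0. 112.  77.]
brass_mid box 0.8 [385. 201. 172. 180.]
brass_mid box 0.69 [223. 173.  70. 109.]
brass_mid tip 0.96 [204.3 210.3] [ 0.7076 -0.143   0.045 ]
brass_mid tip 0.82 [187.7 152.6] [ 0.6433 -0.3301  0.045 ]
brass_mid tip 0.67 [234.3 173.5] [ 0.5941 -0.1973  0.045 ]
brass_mid box 0.88 [173. 131.  36.  49.]
brass_mid box 0.68 [223. 158.  20.  42.]
brass_mid box 0.57 [189. 185.  37.  54.]
0.023742174978046957 [-1.00707055  1.66451015 -2.01756625]
```

View pics/w2.png

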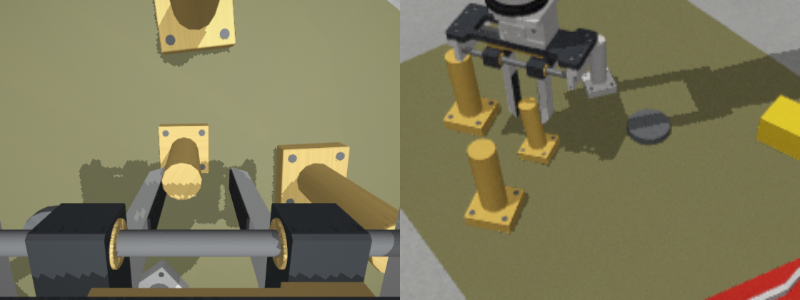

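The stem is outside the closing jaws, and in the scene view the gripper body is at the top of the left-hand big brass sample. It was probably blocked there. I'll open and lift straight up.

arm_command(commands="0 0 0 0 0 0 1; 0 0 -15 0 0 0 1; 0 0 -30 0 0 0 1; 0 0 -50 0 0 0 1; 0 0 -40 0 0 0 1; 0 0 0 0 0 0 1")

```text
time: 4.92
tool_pos: [0.6025, -0.209, 0.1986]
ee_rot: [3.111, -0.01, 0.562]
wrist_force: [-0.5, -0.5, 0.4]
width: 0.0805
```

```bash

python3 - <<'E'
from h import *
delta([.605,-.192,.045])
s=snapshot("wrist"); look(s,["brass_mid"],[.045]); b=snapshot("scene"); look(b,["brass_mid"],[.045])
cv2.imwrite("pics/w3.png",np.hstack([cv2.resize(s["img"],(400,300)),cv2.resize(b["img"][100:280,150:390],(400,300))]))
E
```

```text
t 4.92 tcp [ 0.6025 -0.209   0.1986] rpy deg [178.25  -0.6   32.21] q [-0.42  0.26  1.18 -0.01  1.67  0.59] w 0.0805 F [-0.5 -0.5  0.4]
tool-frame shift mm [  9.6 -17.8 153.3]
brass_mid tip 0.79 [267.4 175.5] [ 0.6149 -0.1965  0.045 ]
brass_mid tip 0.73 [389.2 212.3] [ 0.6478 -0.3198  0.045 ]
brass_mid tip 0.6 [267.9  43.2] [ 0.7156 -0.1346  0.045 ]
brass_mid box 0.86 [234.   0.  71.  90.]
brass_mid box 0.82 [248. 150.  43.  52.]
brass_mid box 0.79 [344. 168.  88.  83.]
brass_mid tip 0.92 [186.7 152.7] [ 0.6454 -0.3312  0.045 ]
brass_mid tip 0.83 [203.1 207.2] [ 0.705  -0.1523  0.045 ]
brass_mid tip 0.73 [367.9 299. ] [0.5845 0.2221 0.045 ]
brass_mid tip 0.65 [229.6 175.7] [ 0.6067 -0.198   0.045 ]
brass_mid box 0.64 [174. 131.  33.  49.]
brass_mid box 0.63 [219. 158.  23.  42.]
brass_mid box 0.56 [189. 183.  37.  59.]
```

View pics/w3.png

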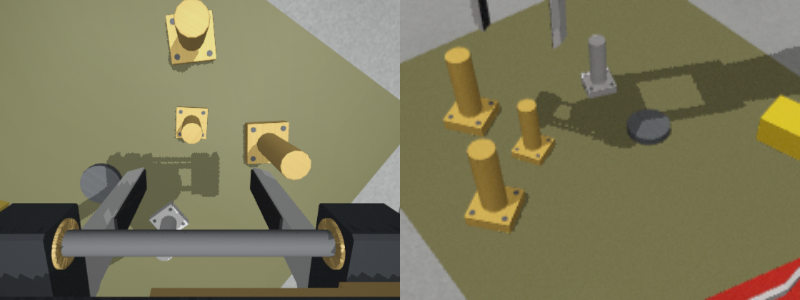

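Both big samples are still upright. The small one has moved slightly, to about (0.61,-0.197), and the tool has tilted by about 1.7°. I'll check the big sample's height by triangulation and re-measure the small one.

```bash

cat >> h.py <<'E'
def tri(obs):
    A=np.zeros((3,3));b=np.zeros(3)
    for s,uv in obs:
        d=rot(s["rotation"])@np.linalg.solve(np.array(s["camera_matrix"]),[uv[0],uv[1],1.]);d/=np.linalg.norm(d)
        M=np.eye(3)-np.outer(d,d);A+=M;b+=M@np.array(s["origin"])
    return np.linalg.solve(A,b)
E
python3 - <<'E'
from h import *
w=snapshot("wrist");b=snapshot("scene")
print("bigB top",tri([(w,(413,231)),(b,(185,131))]).round(4))
print("small top",tri([(w,(267,184)),(b,(150+127*.6,100+104*.6))]).round(4))
for s in(w,b):
    print("big top at .13",px2w(s,(413,231) if s is w else (185,131),.13).round(3))
t=snapshot("top"); look(t,["brass_mid"],[.045])
o=robot.get_obs();R=rot(o["ee_rot"])
# rotation needed to be vertical with yaw 68.5
d=R.T@rot([np.pi,0,np.radians(68.5)]); print(np.degrees(Ro.from_matrix(d).as_rotvec()).round(2)); delta([.609,-.197,.2])
cv2.imwrite("pics/w4.png",np.hstack([cv2.resize(w["img"][140:215,220:320],(400,300),interpolation=2),cv2.resize(t["img"][165:210,335:395],(400,300),interpolation=2)]))
E
```

```text
bigB top [ 0.6472 -0.2971  0.133 ]
small top [ 0.6125 -0.1925  0.0941]
big top at .13 [ 0.645 -0.297  0.13 ]
big top at .13 [ 0.647 -0.302  0.13 ]
brass_mid tip 0.76 [336.7 133.5] [ 0.7144 -0.1324  0.045 ]
brass_mid tip 0.66 [421.5 162.1] [ 0.6515 -0.3157  0.045 ]
brass_mid tip 0.52 [366.  179.2] [ 0.6133 -0.1943  0.045 ]
brass_mid box 0.69 [316. 115.  39.  43.]
brass_mid box 0.64 [409. 168.  27.  19.]
[  1.13   0.17 -36.27]
t 5.47 tcp [ 0.5996 -0.2075  0.1915] rpy deg [178.89  -0.19  32.23] q [-0.42  0.27  1.19 -0.01  1.67  0.59] w 0.0941 F [-0.4  0.8  0.7]
tool-frame shift mm [13.5 -3.7 -8.5]
```

View pics/w4.png

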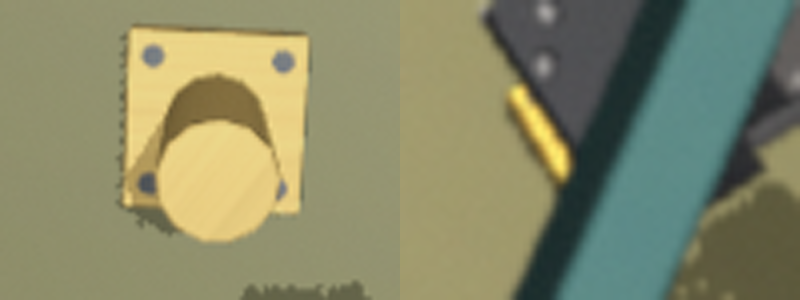

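The flange corners in the wrist crop are clear (the top camera is blocked by the arm). Big sample B is 133 mm tall with its axis at (0.647,-0.299), which is close enough to have met the gripper body. I'll re-grasp at tool yaw 68.5°, where the body lies between the two big samples.

```bash

python3 - <<'E'
from h import *
w=snapshot("wrist")
C=[px2w(w,(220+u/4,140+v/4),.014)[:2] for u,v in((130,27),(308,37),(300,213),(124,205))]
C=np.array(C);print(C.round(4),C.mean(0).round(4))
for i in range(4):
    e=C[(i+1)%4]-C[i];print(np.degrees(np.arctan2(e[1],e[0])).round(1)%90,np.linalg.norm(e).round(4))
E
```

```text
[[ 0.6236 -0.1677]
 [ 0.6455 -0.2073]
 [ 0.6059 -0.2306]
 [ 0.5833 -0.1903]] [ 0.6146 -0.199 ]
28.9 0.0453
30.400000000000006 0.0459
29.299999999999997 0.0462
29.3 0.0462
```

arm_command(commands="0 0 0 1.1 0.2 -9 1; 0 0 0 0 0 -9 1; 0 0 0 0 0 -9 1; 0 0 0 0 0 -9 1; 0 0 0 0 0 0 1; 0 0 0 0 0 0 1")

```text
time: 6.28
tool_pos: [0.5998, -0.2075, 0.1914]
ee_rot: [3.139, -0.005, 1.207]
wrist_force: [-0.9, 0.8, 0.0]
width: 0.0941
```

```bash

python3 - <<'E'
from h import *
w=snapshot("wrist");look(w,["brass_mid"],[.045])
delta([.613,-.194,.047])
E
```

```text
brass_mid tip 0.89 [285.6 178.8] [ 0.6137 -0.1982  0.045 ]
brass_mid tip 0.73 [360.  276.4] [ 0.6494 -0.3199  0.045 ]
brass_mid tip 0.66 [372.8  71.9] [ 0.7189 -0.1361  0.045 ]
brass_mid box 0.67 [313. 218.  79. 103.]
brass_mid box 0.59 [257. 141.  58.  62.]
brass_mid box 0.59 [316.  29. 105.  93.]
t 6.42 tcp [ 0.5998 -0.2075  0.1914] rpy deg [179.83  -0.26  69.24] q [-0.42  0.28  1.18  0.    1.68 -0.06] w 0.0939 F [ 0.1 -0.1  0.6]
tool-frame shift mm [ 16.6   7.1 144.5]
```

arm_command(commands="7 5 0 0 0 0 1; 7.5 5 0 0 0 0 1; 0 0 0 0 0 0 1; 0 0 40 0 0 0 1; 0 0 35 0 0 0 1; 0 0 0 0 0 0 1")

```text
time: 7.18
tool_pos: [0.6171, -0.1962, 0.116]
ee_rot: [3.136, -0.004, 1.208]
wrist_force: [-0.7, 0.5, 0.7]
width: 0.094
```

```bash

python3 - <<'E'
from h import *
w=snapshot("wrist");look(w,["brass_mid"],[.045])
delta([.614,-.1975,.049])
cv2.imwrite("pics/w5.png",w["img"])
E
```

```text
brass_mid tip 0.88 [273.1 218. ] [ 0.6149 -0.1981  0.045 ]
brass_mid tip 0.56 [381.8  86. ] [ 0.7181 -0.1366  0.045 ]
brass_mid box 0.8 [305. 258. 114. 144.]
brass_mid box 0.75 [236. 169.  76.  91.]
brass_mid box 0.66 [312.  30. 145. 115.]
t 7.33 tcp [ 0.6198 -0.1974  0.1214] rpy deg [179.12  -0.23  69.22] q [-0.4   0.33  1.26  0.    1.55 -0.04] w 0.0939 F [ 0.1 -0.6  0.5]
tool-frame shift mm [-2.4 -6.5 72.3]
```

View pics/w5.png

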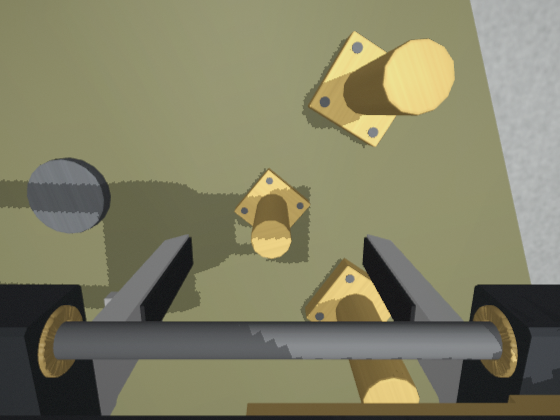

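The jaws straddle the stem, with the sample at (273,218) about 6 mm left of centre. I'll correct that and descend.

arm_command(commands="-1.5 -6 0 0.9 0.2 0 1; 0 0 0 0 0 0 1; 0 0 25 0 0 0 1; 0 0 25 0 0 0 1; 0 0 20 0 0 0 1; 0 0 0 0 0 0 1; 0 0 0 0 0 0 1")

```text
time: 8.2
tool_pos: [0.6189, -0.1989, 0.0604]
ee_rot: [3.126, -0.007, 1.208]
wrist_force: [-0.5, -0.2, 0.0]
width: 0.0943
```

```bash

python3 - <<'E'
from h import *
w=snapshot("wrist");look(w,["brass_mid"],[.045])
delta([.6145,-.198,.049])
cv2.imwrite("pics/w6.png",w["img"])
E
```

```text
brass_mid tip 0.78 [385.9 393.5] [ 0.65   -0.3279  0.045 ]
brass_mid tip 0.71 [266.2 243.9] [ 0.6136 -0.1989  0.045 ]
brass_mid box 0.97 [313.   0. 221. 151.]
brass_mid box 0.93 [222. 175.  89. 126.]
brass_mid box 0.87 [310. 287. 111. 117.]
t 8.35 tcp [ 0.6188 -0.1988  0.0602] rpy deg [179.09  -0.41  69.2 ] q [-0.4   0.36  1.33  0.01  1.43 -0.04] w 0.0941 F [-0.   0.2 -0.2]
tool-frame shift mm [-0.8 -4.5 11.2]
```

arm_command(commands="-1 -4.5 0 0.9 0.4 0 1; 0 0 10 0 0 0 1; 0 0 0 0 0 0 1; 0 0 0 0 0 0 0; 0 0 0 0 0 0 0; 0 0 0 0 0 0 0; 0 0 0 0 0 0 0; 0 0 0 0 0 0 0; 0 0 0 0 0 0 0")

```text
time: 9.48
tool_pos: [0.6147, -0.1983, 0.051]
ee_rot: [3.14, -0.015, 1.208]
wrist_force: [-0.4, 0.6, 0.1]
width: 0.0376
```

```bash

python3 - <<'E'
from h import *
w=snapshot("wrist");look(w,["brass_mid"],[.045])
delta([.6145,-.198,.049])
E
```

```text
brass_mid tip 0.68 [274.2 247.4] [ 0.6142 -0.1985  0.045 ]
brass_mid tip 0.64 [428.6  67.1] [ 0.7211 -0.1362  0.045 ]
brass_mid box 0.92 [322.   0. 238. 151.]
brass_mid box 0.86 [317. 360.  25.  17.]
brass_mid box 0.82 [226. 179.  97. 130.]
t 9.62 tcp [ 0.6132 -0.1977  0.051 ] rpy deg [-179.86   -0.83   69.2 ] q [-0.41  0.37  1.34  0.01  1.43 -0.05] w 0.0251 F [-3.7  0.7 -3.2]
tool-frame shift mm [0.2 1.3 2. ]
```

Gripped: the opening is 25 mm on the stem. Lifting.

arm_command(commands="0 0 0 0 0 0 0; 0 0 -15 0 0 0 0; 0 0 -40 0 0 0 0; 0 0 -40 0 0 0 0; 0 0 0 0 0 0 0; 0 0 0 0 0 0 0")

```text
time: 10.38
tool_pos: [0.61, -0.1979, 0.1411]
ee_rot: [-3.127, -0.015, 1.208]
wrist_force: [-0.7, 0.3, -6.4]
width: 0.0255
```

```bash

cat >> h.py <<'E'
L=np.array([.5635,.209]);LY=np.radians(-12.4)
def lane(x,z,y=0): return np.array([*(L+[x*np.cos(LY)-y*np.sin(LY),x*np.sin(LY)+y*np.cos(LY)]),z])
def fix(yaw):
    _,R,_=tool(); print("turn",np.degrees(Ro.from_matrix(R.T@rot([np.pi,0,np.radians(yaw)])).as_rotvec()).round(2))
E
python3 - <<'E'
from h import *
s=snapshot("scene");look(s,["brass_mid"],[.045])
print(lane(-.106,.15));delta(lane(-.106,.15)); fix(117.3)
E
```

```text
brass_mid tip 0.91 [188.8 155.2] [ 0.6459 -0.32    0.045 ]
brass_mid tip 0.76 [200.1 209.2] [ 0.7131 -0.1513  0.045 ]
brass_mid box 0.93 [174. 129.  35.  51.]
brass_mid box 0.92 [190. 183.  38.  57.]
[0.45997274 0.23176194 0.15      ]
t 10.53 tcp [ 0.6101 -0.1979  0.1413] rpy deg [-179.14   -0.86   69.19] q [-0.41  0.32  1.22  0.01  1.61 -0.05] w 0.0253 F [ 0.2  0.5 -5.2]
tool-frame shift mm [ 348.4 -293.     0.9]
turn [ -0.44  -1.17 -48.1 ]
```

arm_command(commands="0 0 0 -0.4 -1.2 -9.6 0; 0 0 0 0 0 -9.6 0; 0 0 0 0 0 -9.6 0; 0 0 0 0 0 -9.6 0; 0 0 0 0 0 -9.6 0; 30 4 0 0 0 0 0; 55 8 0 0 0 0 0; 55 8 0 0 0 0 0; 55 8 0 0 0 0 0; 55 8 0 0 0 0 0; 55 8 0 0 0 0 0; 55 8 0 0 0 0 0")

```text
time: 12.02
tool_pos: [0.4713, 0.1514, 0.1249]
ee_rot: [-3.112, -0.024, 2.065]
wrist_force: [1.2, -0.7, -6.2]
width: 0.0253
```

arm_command(commands="45 6 0 0 0 0 0; 0 0 0 0 0 0 0; 0 0 0 0 0 0 0")

```text
time: 12.4
tool_pos: [0.4508, 0.1978, 0.1225]
ee_rot: [-3.107, -0.026, 2.072]
wrist_force: [0.4, 0.1, -5.1]
width: 0.0258
```

```bash

python3 - <<'E'
from h import *
delta(lane(-.106,.075)); fix(117.3)
w=snapshot("wrist");look(w,["lane","brass_mid"],[0,.1])
print("mouth px",w2px(w,lane(-.13,.006)).round(),"stop",w2px(w,lane(.1,.006)).round())
cv2.imwrite("pics/w7.png",w["img"])
E
```

```text
t 12.4 tcp [0.4508 0.1978 0.1225] rpy deg [-178.03   -1.48  118.72] q [ 0.29  0.02  1.61  0.02  1.55 -0.22] w 0.0258 F [ 0.4  0.1 -5.1]
tool-frame shift mm [24.1 26.  47.3]
turn [-1.99 -1.45  1.44]
lane tip 0.65 [393.  250.1] [0.5628 0.207  0.    ]
lane box 0.94 [239.  96. 309. 271.]
brass_mid tip 0.87 [276.8 248. ] [0.4546 0.1908 0.1   ]
brass_mid box 0.57 [231. 180.  93. 129.]
mouth px [288. 154.] stop [473. 319.]
```

View pics/w7.png

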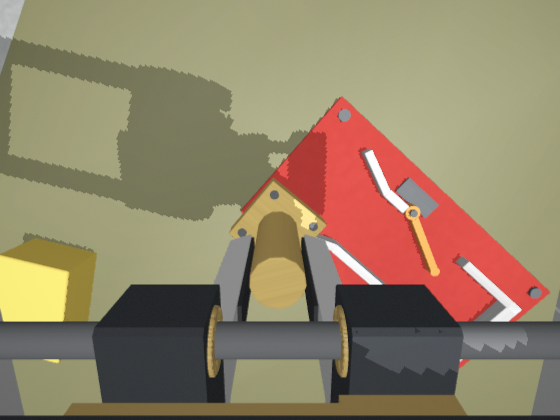

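The wrist view shows the held sample at about (277,240), just short of the lane mouth. The mouth edge runs (240,210)–(342,97), and the flange's left-top edge is about 2° off it. I'll correct tilt, yaw and position.

arm_command(commands="12 13 0 -2 -1.5 2.2 0; 12 13 0 0 0 0 0; 0 0 0 0 0 0 0; 0 0 0 0 0 0 0")

```text
time: 13.15
tool_pos: [0.4656, 0.2289, 0.123]
ee_rot: [3.141, 0.002, 2.027]
wrist_force: [-0.1, -0.4, -5.9]
width: 0.0257
```

```bash

python3 - <<'E'
from h import *
delta(lane(-.108,.060)); fix(116.5)
w=snapshot("wrist");look(w,["lane"],[0])
t,R,_=tool()
# held sample's tip: predicted pixel of mouth centre line and lane corner points for check
cv2.imwrite("pics/w8.png",w["img"][90:330,150:470])
for n,p in(("axis-108",lane(-.108,.006)),("c1",lane(-.13,.006,.065)),("c2",lane(-.13,.006,-.065)),("c3",lane(.13,.006,.065))): print(n,w2px(w,p).round(1)-[150,90])
E
```

```text
t 13.15 tcp [0.4656 0.2289 0.123 ] rpy deg [1.7999e+02 1.1000e-01 1.1613e+02] q [ 0.35  0.05  1.58 -0.    1.52 -0.11] w 0.0257 F [-0.1 -0.4 -5.9]
tool-frame shift mm [ 6.5 -5.4 63. ]
turn [ 0.01  0.11 -0.37]
lane tip 0.8 [359.8 261. ] [0.5635 0.2076 0.    ]
lane box 0.97 [206. 117. 302. 205.]
axis-108 [119.8 100.9]
c1 [147.7  24.4]
c2 [ 55.7 141.4]
c3 [361.  201.9]
```

View pics/w8.png

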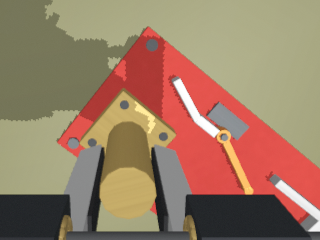

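The lane corners are within about 3 px of prediction and the flange edges are parallel to the lane sides. I'll check the sample's offset in the grip against its visible corners (123,90) and (176,135).

```bash
sed -i 's/^L=.*;LY/L=np.array([.565,.208]);LY/' h.py
python3 - <<'E'
from h import *
w=snapshot("wrist"); t,R,_=tool(); z=t[2]-.051+.014
for u in((123,90),(176,135)): print((R.T@(px2w(w,(u[0]+150,u[1]+90),z)-t)*1000).round(1))
h=.023*np.sqrt(2); a=np.radians(77.6)
for k in range(4): 
    c=np.array([h*np.cos(a+.7854+k*1.5708),h*np.sin(a+.7854+k*1.5708),0]); print("ideal",(R.T@c*1000).round(1))
delta(lane(-.108,.060)); fix(116.1)
E
```

```text
[31.4 -1.6 36.9]
[ 1.6 32.9 37. ]
ideal [32.3 -3.7 -0.1]
ideal [ -3.7 -32.3  -0. ]
ideal [-32.3   3.7   0.1]
ideal [ 3.7 32.3  0. ]
t 13.35 tcp [0.4655 0.2289 0.1231] rpy deg [1.7995e+02 9.0000e-02 1.1610e+02] q [ 0.35  0.05  1.58 -0.    1.52 -0.11] w 0.0254 F [-0.5 -0.  -5.5]
tool-frame shift mm [ 4.8 -4.4 63.1]
turn [0.05 0.09 0.  ]
```

arm_command(commands="6 -6 0 0 0 -1.2 0; 0 0 0 0 0 0 0; 0 0 20 0 0 0 0; 0 0 20 0 0 0 0; 0 0 15 0 0 0 0; 0 0 0 0 0 0 0; 0 0 0 0 0 0 0")

```text
time: 14.22
tool_pos: [0.4575, 0.2319, 0.0684]
ee_rot: [3.137, 0.002, 2.049]
wrist_force: [0.7, -0.3, -4.7]
width: 0.0257
```

```bash

python3 - <<'E'
from h import *
delta(lane(-.109,.057)); fix(117.3)
E
```

```text
t 14.22 tcp [0.4575 0.2319 0.0684] rpy deg [1.7975e+02 1.4000e-01 1.1743e+02] q [ 0.36  0.07  1.67 -0.    1.4  -0.12] w 0.0257 F [ 0.7 -0.3 -4.7]
tool-frame shift mm [-0.9  0.7 11.4]
turn [0.25 0.14 0.13]
```

arm_command(commands="0 0 7 0.2 0.1 0 0; 0 0 3 0 0 0 0; 0 0 2 0 0 0 0; 0 0 0 0 0 0 0")

```text
time: 14.72
tool_pos: [0.4587, 0.2323, 0.0573]
ee_rot: [3.138, 0.001, 2.049]
wrist_force: [-0.1, -0.1, -6.1]
width: 0.0256
```

```bash

python3 - <<'E'
from h import *
delta(lane(.068,.057)); fix(117.3)
E
```

```text
t 14.72 tcp [0.4587 0.2323 0.0573] rpy deg [1.7978e+02 5.0000e-02 1.1743e+02] q [ 0.36  0.08  1.67 -0.    1.38 -0.12] w 0.0256 F [-0.1 -0.1 -6.1]
tool-frame shift mm [-114.   135.4    1. ]
turn [0.22 0.05 0.13]
```

arm_command(commands="0 0 1.5 0 0 0 0; 0 0 1.5 0 0 0 0; 0 0 0 0 0 0 0")

```text
time: 15.1
tool_pos: [0.4592, 0.2324, 0.057]
ee_rot: [3.136, 0.001, 2.05]
wrist_force: [-1.1, -0.4, -4.6]
width: 0.0254
```

```bash

python3 - <<'E'
from h import *
delta(lane(.068,.057)); fix(117.3)
E
```

```text
t 15.1 tcp [0.4592 0.2324 0.057 ] rpy deg [1.7969e+02 7.0000e-02 1.1743e+02] q [ 0.36  0.08  1.68 -0.    1.38 -0.12] w 0.0254 F [-1.1 -0.4 -4.6]
tool-frame shift mm [-113.9  134.9    0.9]
turn [0.31 0.07 0.13]
```

It's now standing: z holds at 57 mm. Starting the slide with a slight downward bias.

arm_command(commands="-6 7 1 0 0 0 0; -8 9.5 1 0 0 0 0; -8 9.5 0.5 0 0 0 0; -8 9.5 0.5 0 0 0 0; -8 9.5 0.5 0 0 0 0; -8 9.5 0.5 0 0 0 0; 0 0 0 0 0 0 0")

```text
time: 15.98
tool_pos: [0.5233, 0.222, 0.057]
ee_rot: [-3.137, -0.016, 2.052]
wrist_force: [2.0, -0.2, -4.2]
width: 0.0253
```

```bash

python3 - <<'E'
from h import *
delta(lane(.068,.057)); fix(117.3)
t,_,_=tool();d=t[:2]-L;c,s=np.cos(LY),np.sin(LY);print("lane xy",(c*d[0]+s*d[1]).round(4),(-s*d[0]+c*d[1]).round(4))
E
```

```text
t 15.97 tcp [0.5233 0.222  0.057 ] rpy deg [-179.71   -0.92  117.58] q [ 0.29  0.21  1.53  0.01  1.41 -0.19] w 0.0253 F [ 2.  -0.2 -4.2]
tool-frame shift mm [-75.4  82.6  -1.6]
turn [-0.29 -0.91  0.28]
lane xy -0.0437 0.0047
```

The sample is at lane x -44, drifted 4.7 mm left. I'll re-centre, fix the small tilt and continue.

arm_command(commands="-3 -2.5 0 -0.3 -0.9 0 0; -6 5 0.3 0 0 0 0; -8.5 9 0.3 0 0 0 0; -8.5 9 0.3 0 0 0 0; -8.5 9 0.3 0 0 0 0; -8.5 9 0.3 0 0 0 0; 0 0 0 0 0 0 0")

```text
time: 16.85
tool_pos: [0.5657, 0.2048, 0.0574]
ee_rot: [-3.122, -0.015, 2.057]
wrist_force: [2.1, -0.8, -3.3]
width: 0.0257
```

```bash
cat >> h.py <<'E'
def inlane():
    t,_,_=tool();d=t[:2]-L;c,s=np.cos(LY),np.sin(LY);print("lane xy",(c*d[0]+s*d[1]).round(4),(-s*d[0]+c*d[1]).round(4))
E
python3 - <<'E'
from h import *
delta(lane(.068,.057)); fix(117.3);inlane()
E
```

```text
t 16.85 tcp [0.5657 0.2048 0.0574] rpy deg [-178.86   -0.84  117.87] q [ 0.25  0.29  1.43  0.01  1.44 -0.24] w 0.0257 F [ 2.1 -0.8 -3.3]
tool-frame shift mm [-40.8  52.7  -1.3]
turn [-1.15 -0.84  0.58]
lane xy 0.0014 -0.0029
```

arm_command(commands="-3 5 0 -1.1 -0.8 0.5 0; -7 9 0.3 0 0 0 0; -7 9 0.3 0 0 0 0; -7 9 0.3 0 0 0 0; -7 9 0.3 0 0 0 0; -7 9 0.3 0 0 0 0; 0 0 0 0 0 0 0")

```text
time: 17.73
tool_pos: [0.6138, 0.1947, 0.0575]
ee_rot: [-3.116, -0.009, 2.052]
wrist_force: [1.7, -1.4, -3.2]
width: 0.0252
```

```bash

python3 - <<'E'
from h import *
delta(lane(.070,.057)); fix(117.3);inlane()
E
```

```text
t 17.73 tcp [0.6138 0.1947 0.0575] rpy deg [-178.53   -0.54  117.6 ] q [ 0.22  0.38  1.31  0.    1.48 -0.26] w 0.0252 F [ 1.7 -1.4 -3.2]
tool-frame shift mm [-10.6  16.6   0. ]
turn [-1.48 -0.54  0.3 ]
lane xy 0.0505 -0.0025
```

arm_command(commands="-3 5 0 -1.4 -0.5 0.2 0; -6 8 0 0 0 0 0; -4 5.5 0 0 0 0 0; 0 0 0 0 0 0 0; 0 0 0 0 0 0 0")

```text
time: 18.35
tool_pos: [0.6316, 0.192, 0.057]
ee_rot: [-3.134, -0.002, 2.05]
wrist_force: [-2.9, -0.9, 1.4]
width: 0.0254
```

```bash

python3 - <<'E'
from h import *
delta(lane(.072,.057)); fix(117.3);inlane()
s=snapshot("scene")
cv2.imwrite("pics/s9.png",cv2.resize(s["img"][220:370,280:460],(720,600),interpolation=2))
E
```

```text
t 18.35 tcp [0.6316 0.192  0.057 ] rpy deg [-1.7958e+02 -1.3000e-01  1.1747e+02] q [ 0.21  0.4   1.29  0.    1.46 -0.27] w 0.0254 F [-2.9 -0.9  1.4]
tool-frame shift mm [-1.2  3.6 -0. ]
turn [-0.42 -0.13  0.17]
lane xy 0.0685 -0.0014
```

View pics/s9.png

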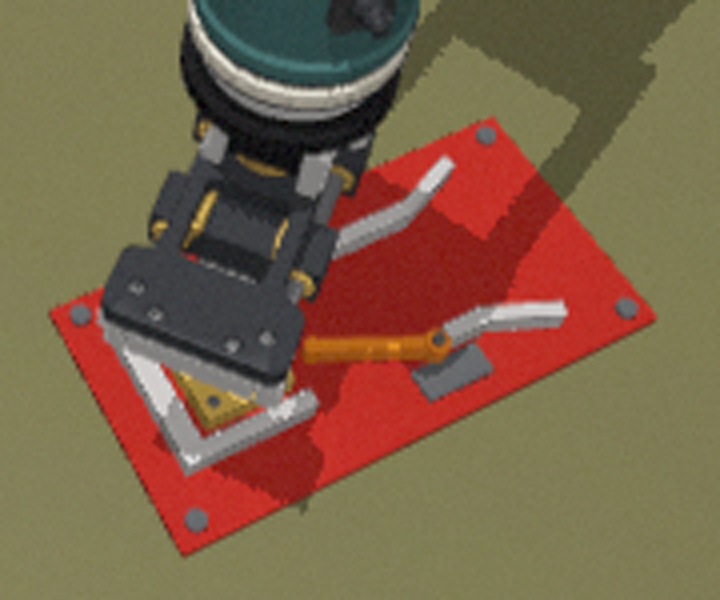

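The scene crop shows the brass flange inside the end pocket at (215,400), and the pawl is back across the channel with its nose at (305,350), the same place as when it was shut at the start. Releasing and retreating straight up.

arm_command(commands="0 0 0 0 0 0 0.6; 0 0 0 0 0 0 0.8; 0 0 0 0 0 0 1; 0 0 0 0 0 0 1; 0 0 0 0 0 0 1; 0 0 -15 0 0 0 1; 0 0 -40 0 0 0 1; 0 0 -40 0 0 0 1; 0 0 -40 0 0 0 1; 0 0 0 0 0 0 1")

```text
time: 19.65
tool_pos: [0.635, 0.1921, 0.2014]
ee_rot: [3.138, 0.002, 2.05]
wrist_force: [0.6, -0.1, -0.2]
width: 0.094
```

arm_command(commands="-40 -30 0 0 0 0 1; -50 -35 0 0 0 0 1; -50 -35 0 0 0 0 1; -50 -35 0 0 0 0 1; 0 0 0 0 0 0 1; 0 0 0 0 0 0 1")

```text
time: 20.4
tool_pos: [0.6001, -0.0438, 0.1966]
ee_rot: [-3.14, -0.001, 2.052]
wrist_force: [-0.1, 0.0, -0.0]
width: 0.0941
```

```bash

python3 - <<'E'
from h import *
delta(lane(.072,.057))
s=snapshot("scene");t=snapshot("top")
for q in (t,s): look(q,["brass_mid","plain_mid"],[.051,.045])
d=lane(.07,.051);print(d,w2px(t,d),w2px(s,d))
cv2.imwrite("pics/f.png",np.hstack([cv2.resize(s["img"][220:370,280:460],(400,333),interpolation=2),cv2.resize(t["img"][130:280,130:240],(333*110//150,333),interpolation=2)]))
E
```

```text
t 20.4 tcp [ 0.6001 -0.0438  0.1966] rpy deg [-1.7992e+02 -8.0000e-02  1.1758e+02] q [-0.17  0.21  1.25  0.    1.68 -0.65] w 0.0941 F [-0.1  0.  -0. ]
tool-frame shift mm [192.9 140.8 139.7]
brass_mid tip 0.92 [420.1 163.3] [ 0.6475 -0.3107  0.051 ]
brass_mid tip 0.56 [186.5 166.8] [0.6375 0.1904 0.051 ]
brass_mid tip 0.4 [336.6 132.1] [ 0.7158 -0.1316  0.051 ]
brass_mid box 0.86 [399. 146.  39.  41.]
brass_mid box 0.63 [175. 157.  26.  28.]
brass_mid box 0.53 [333. 139.   6.  10.]
plain_mid box 0.83 [377. 240.  31.  29.]
brass_mid tip 0.92 [184.4 154.9] [ 0.6562 -0.3209  0.051 ]
brass_mid tip 0.81 [341.6 300.5] [0.6264 0.1969 0.051 ]
brass_mid tip 0.56 [203.4 209.4] [ 0.7097 -0.1413  0.051 ]
brass_mid box 0.96 [322. 279.  31.  48.]
brass_mid box 0.64 [174. 130.  35.  50.]
brass_mid box 0.56 [191. 183.  39.  60.]
plain_mid tip 0.64 [266.3 139.5] [ 0.4622 -0.2497  0.045 ]
plain_mid box 0.6 [265. 141.  13.  17.]
plain_mid box 0.54 [321. 284.  33.  43.]
[0.63336706 0.19296853 0.051     ] [185.21689514 168.68469488] [337.22521795 301.14659398]
```

View pics/f.png

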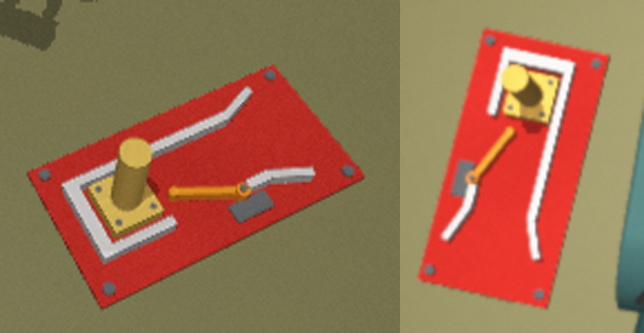

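The sample stands upright behind the shut pawl, with the flange clear of the nose in both views. The steel sample is where it was, within detection noise. Handing in.

```bash
python3 -c "
from bench import robot
print(robot.close_job(), robot.get_obs()['wrist_force'])"
```

```text
the job is handed in; nothing more can be done
the job is handed in; nothing more can be done
```

The small brass sample is standing upright in the end pocket of the red lane with the pawl shut behind it. I let go, moved the arm clear and handed the job in at about 20.5 s. I stood the sample in the lane mouth and slid it past the pawl.

**Last checks:**
- **Position:** Both the scene and top pictures show the flange clear of the pawl nose. The sample's axis is at about lane x = 70 mm, inside the 58–77 mm range. The two cameras' estimates of its position differ by about 1 cm.
- **Pawl:** It is back across the channel, where it was at the start.
- **Robot:** The wrist force was about 0 N and nothing was being touched. After hand-in no further reading was possible.
- **Steel sample:** It has not moved, within the networks' accuracy of about 1 cm.

**What went wrong:** My first grasp failed. The fingers closed beside the stem and the arm was pushed off its course, probably because the gripper body met the neighbouring taller brass look-alike. The small sample moved about 1 cm. The look-alikes stayed upright and close to where they were.

The highest force I read around then was about 5 N. I only have readings from the end of each move, so I can't rule out a short higher contact force.

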